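# Pack the finished gauge set into its tray

## Task

Pack the set into the grey tray: put each of the three finished pressure gauges (the ones with a brass stem) dial up into the cardboard recess made for its size, largest gauge in the largest recess and so on down, and stand the brass adapter upright in the smallest recess. Each must sit flat on the floor of its recess and be let go. Leave the two unfinished gauges, which have no stem, where they lie.

Things in the scene. Friction and masses are not known exactly. Their poses are not given: they have to be found in the camera images.
- gauge_large: finished pressure gauge, lying on its back, white dial up: steel drum 64 mm in diameter, 38 mm high, about 200 g. A brass stem sticks out of its side along its own -x: 14 mm thick for 9 mm, then 10 mm; end 49 mm from the drum axis; centreline 21 mm above the underside. Starts on the table. Origin: centre of the underside; z up through the dial.
- gauge_medium: finished pressure gauge, lying on its back, white dial up: steel drum 52 mm in diameter, 36 mm high, about 150 g. A brass stem sticks out of its side along its own -x: 14 mm thick for 9 mm, then 10 mm; end 43 mm from the drum axis; centreline 21 mm above the underside. Starts on the table. Origin: centre of the underside; z up through the dial.
- gauge_small: finished pressure gauge, lying on its back, white dial up: steel drum 40 mm in diameter, 34 mm high, about 100 g. A brass stem sticks out of its side along its own -x: 14 mm thick for 9 mm, then 10 mm; end 37 mm from the drum axis; centreline 21 mm above the underside. Starts on the table. Origin: centre of the underside; z up through the dial.
- adapter: brass screw adapter standing upright: round body 26 mm in diameter from 0 to 30 mm height, narrower thread 18 mm in diameter from 30 to 44 mm; about 120 g. Origin: centre of the underside, z up the axis. Starts upright on the table.
- bare_large: unfinished gauge, a look-alike: steel drum 64 mm in diameter and 38 mm high, same white dial, lying dial up on the table, but with no stem, only a dark hole in its side (own -x). Origin: centre of the underside, z up. To be left alone.
- bare_medium: unfinished gauge, a look-alike: steel drum 52 mm in diameter and 36 mm high, same white dial, lying dial up on the table, but with no stem, only a dark hole in its side (own -x). Origin: centre of the underside, z up. To be left alone.
- nest_large: fixed cardboard insert 96 x 96 x 12 mm with a round central recess 80 mm in diameter, 8 mm deep, for the 64 mm gauge. Origin: centre of underside, 4 mm above the table; recess floor at z +4 mm, top at +12 mm; x, y along its sides. Four inserts, 2 x 2, 100 mm apart, fill a fixed grey tray, 212 mm square, walls 14 mm high.
- nest_medium: fixed cardboard insert 96 x 96 x 12 mm with a round central recess 68 mm in diameter, 8 mm deep, for the 52 mm gauge. Origin: centre of underside, 4 mm above the table; recess floor at z +4 mm, top at +12 mm; x, y along its sides. Four inserts, 2 x 2, 100 mm apart, fill a fixed grey tray, 212 mm square, walls 14 mm high.
- nest_small: fixed cardboard insert 96 x 96 x 12 mm with a round central recess 56 mm in diameter, 8 mm deep, for the 40 mm gauge. Origin: centre of underside, 4 mm above the table; recess floor at z +4 mm, top at +12 mm; x, y along its sides. Four inserts, 2 x 2, 100 mm apart, fill a fixed grey tray, 212 mm square, walls 14 mm high.
- nest_adapter: fixed cardboard insert 96 x 96 x 12 mm with a round central recess 44 mm in diameter, 8 mm deep, for the brass adapter. Origin: centre of underside, 4 mm above the table; recess floor at z +4 mm, top at +12 mm; x, y along its sides. Four inserts, 2 x 2, 100 mm apart, fill a fixed grey tray, 212 mm square, walls 14 mm high.
There are look-alikes about, which are no part of the job. Leave any red look-alike of the nest_small alone.

How it is judged:
By the outcome, as a careful person would: the job done as asked, in the order asked, and still so for the second after the job is handed in, with the robot touching nothing.
It also fails if it takes over 112 s, if anything falls off the work surface, if the arm or the gripper's body presses on something with over 40 N, if the wrist force passes 120 N, or if a joint passes its speed limit or range.

## Robot

A 6-joint arm with a two-finger parallel gripper is mounted at the origin on the work surface. World frame = base frame: x ahead of the robot, y to its left, z up, the work surface at z = 0. Lengths are in m, angles in rad, forces in N, time in s.
With the tool pointing down it reaches from about 0.35 to 0.975 m from the base axis. Payload 4.9 kg.
Tool frame: the origin (TCP) lies at the very end of the fingers, on their centre line; the grasp point (between the pads) lies 19 mm behind it (ctrl.grasp_offset is the distance from the TCP to the grasp point, in m); z points along the fingers, y is the line along which they close (so a half turn about z gives the same grasp; the last joint's range is limited). The gripper opens to 85 mm and grips with 20 to 120 N. Pads are 22 mm wide; open, the fingers measure 114 mm over their backs; the gripper's body (76 mm by 85 mm) begins 54 mm behind the grasp point. The pads swing forward as they close: fully open they stand 13 mm farther back than shut.
Start: joints at [1.113, 0.053, 1.613, -0, 1.476, -0.119], TCP at [0.208, 0.589, 0.231] pointing down, gripper open.
Joint ranges: [-3.01, 3.01], [-1.01, 2.22], [0.06, 2.58], [-1.02, 4.17], [0.09, 2.62], [-3.14, 3.14]. Speed limits (rad/s): [2.57, 2.57, 3.14, 3.14, 3.14, 3.14].

## Interface

Orientations are given as a rotation vector (axis times angle).
In Python, from station import ctrl, optics gives the robot as it stands.
- The arm moves only by the shell command python3 -m handwheel 'ROWS' [OPENING] [FORCE]. ROWS is JSON, a list of rows, each an object of numbers: "tx", "ty", "tz": the shift along the tool's x, y, z in mm; "roll": the turn about the tool's z in rad. A call has 1 to 12 rows; each row shifts and turns the commanded pose from where the row before left it, along the tool's axes as they then stand; what a row does not reach is not made up. A row lasts 1/12 s, in which the tool goes at most 41.7 mm and 7.16 degrees, less where a joint would pass 70% of its speed; a pose out of reach is approached as far as the arm can. A call with a gripper value outside its range is refused whole. OPENING is the finger opening in mm, from 0 to 85.4, set as the call begins (- or left out, the last holds). The fingers move at their own pace and stop on an object; FORCE is the grip in N (left out, the last holds). Time passes only in rows, so rows that do not move let the fingers close. It gives the time, the measured TCP pose, the force, the opening and the grip force at its end, in the units of the state.
- ctrl.get_obs(): the state, without advancing time (a new reading comes with each control period).
- optics.get_image(name): name is "side" or "top" or "wrist"; returns (picture, depth): 384x512x3 uint8, red, green, blue; 384x512 float32, m along the optical axis (not along the pixel's ray), 0 where there is no reading.
- optics.camera_params(name): a dict with "mtx" (3x3 intrinsics, pixels), "extrinsics" (4x4, takes a point from camera to world coordinates); the wrist camera has in their place "tool_from_camera" (4x4, takes a point from camera to tool coordinates, whose origin is the TCP and whose axes are the flange's). Camera axes: x right, y down, z forward; pixel columns grow to the right and rows downward; lengths in m; the calibration is good to about 2 mm. A picture is of the moment at which its call begins: read the wrist's pose just before it. camera_params takes no time and is no camera call.
- ctrl.finish_job(): hands the job in; it is judged then, once.
The state is a dict: "t": time; "q": joint angles; "dq": joint speeds; "effort": joint torques, N m; "tool_pos": TCP position; "tool_rot": TCP orientation; "contact_force": force on the tool from outside, world axes, zero at the start; "wrist_torque": the same for the moment, N m; "opening": finger opening in m; "grip_force": force on a finger pad.
Only numpy, scipy, OpenCV 4.12 (cv2) and the standard library are available. Lean on these libraries where they do the work, as an engineer would, in place of code of your own. Each camera call takes 0.05 s, during which the arm holds its last target. There are 200 camera calls.

## Working session

There is one attempt and no reset: what is moved stays moved. The work goes in short steps, Python scripts to look and compute and a shell command to move; the robot and the scene stay as the last step left them, time stands still between calls to the robot, and variables do not carry over. Pictures are saved under pics/ and viewed, at most 14 in all, crops included, and the job is handed in when it is done.

```bash
ls; mkdir -p pics; python3 - <<'E'
from station import ctrl, optics
import cv2,numpy as np
o=ctrl.get_obs();print(o)
for n in ("top","side"):
    p,d=optics.get_image(n);cv2.imwrite(f"pics/{n}0.png",p[:,:,::-1]);np.savez(f"{n}0.npz",p=p,d=d)
    c=optics.camera_params(n);print(n,c)
print(optics.camera_params("wrist"))
E
```

```text
pics
{'t': 0.0, 'q': array([ 1.11300123e+00,  5.33598800e-02,  1.61429988e+00, -5.88537266e-06,
        1.47597277e+00, -1.19019930e-01]), 'dq': array([-0.0001589 ,  0.00074984, -0.00114706, -0.00092824,  0.00053938,
       -0.00039935]), 'effort': array([-2.19455447e-03, -3.93679869e+01, -3.70180500e+01, -3.28662063e-04,
        7.15381073e-03, -1.44332273e-05]), 'tool_pos': array([0.2074453 , 0.58891343, 0.23005762]), 'tool_rot': array([-5.29507712e-01, -3.09606309e+00,  3.07395100e-03]), 'contact_force': array([-0.45657203,  0.92517989,  0.4481657 ]), 'wrist_torque': array([-0.0044233 , -0.04007235,  0.00534545]), 'grip_force': 0.0, 'opening': 0.08529037782862216}
top {'mtx': array([[471.75662467,   0.        , 257.77042765],
       [  0.        , 471.75662467, 200.25463386],
       [  0.        ,   0.        ,   1.        ]]), 'extrinsics': array([[ 0.01259414, -0.98614789,  0.16538965,  0.19746112],
       [-0.9998921 , -0.01116948,  0.00954122,  0.02926251],
       [-0.00756174, -0.16549196, -0.98618215,  1.5118724 ],
       [ 0.        ,  0.        ,  0.        ,  1.        ]]
[... 255 characters left out ...]
0.30913098, -0.72240624,  0.61852022, -0.49201784],
       [-0.01461382, -0.64669083, -0.76261222,  0.7014767 ],
       [ 0.        ,  0.        ,  0.        ,  1.        ]])}
{'mtx': array([[269.88615892,   0.        , 255.86911066],
       [  0.        , 269.88615892, 191.4729383 ],
       [  0.        ,   0.        ,   1.        ]]), 'tool_from_camera': array([[-1.06099399e-04, -9.54619068e-01, -2.97829522e-01,
         7.49164861e-02],
       [ 9.99999340e-01, -4.41980346e-04,  1.06041716e-03,
        -7.98640796e-04],
       [-1.14392924e-03, -2.97829213e-01,  9.54618485e-01,
        -1.43627843e-01],
       [ 0.00000000e+00,  0.00000000e+00,  0.00000000e+00,
         1.00000000e+00]])}
```

View pics/top0.png

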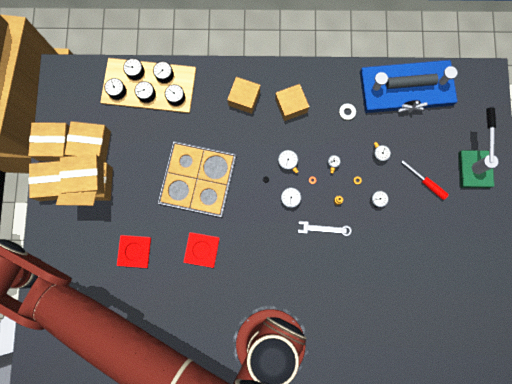

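View pics/side0.png

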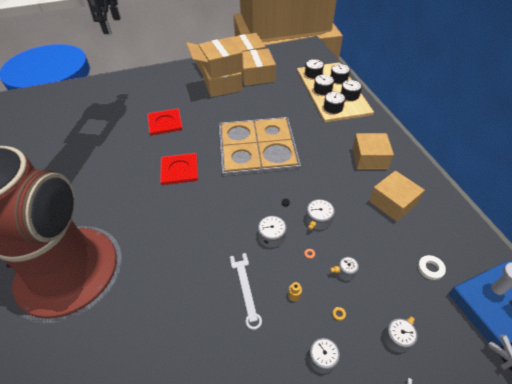

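Top view: stems visible at gauges (288,160), (334,161) and (382,153). The bare ones are (291,198) and (380,200), the adapter is (339,200), and the tray is at (197,180). Next I'll measure from depth and confirm with a crop.

```bash
cat > h.py <<'E'
import numpy as np,cv2
from scipy.spatial.transform import Rotation as R
from station import ctrl,optics
def cloud(d,K,T):
    v,u=np.mgrid[:d.shape[0],:d.shape[1]]
    P=np.stack([(u-K[0,2])/K[0,0]*d,(v-K[1,2])/K[1,1]*d,d],-1)
    W=P@T[:3,:3].T+T[:3,3]; W[d<=0]=np.nan
    return W
def wristT():
    o=ctrl.get_obs();T=np.eye(4);T[:3,:3]=R.from_rotvec(o["tool_rot"]).as_matrix();T[:3,3]=o["tool_pos"]
    return T
E
python3 - <<'E'
from h import *
z=np.load("top0.npz");p,d=z["p"],z["d"];c=optics.camera_params("top");W=cloud(d,c["mtx"],c["extrinsics"])
hsv=cv2.cvtColor(p,cv2.COLOR_RGB2HSV)
print("table z",np.nanmedian(W[220:300,320:480,2]))
for n,u,v in [("A",288,160),("S",334,161),("C",382,153),("D",291,198),("E",380,200),("ad",339,200)]:
    s=np.s_[v-18:v+19,u-18:u+19];w=W[s].reshape(-1,3);hh=hsv[s].reshape(-1,3)
    zt=np.nanmax(w[:,2]);k=w[:,2]>zt-.006
    (a,b),r=cv2.minEnclosingCircle(w[k,:2].astype(np.float32))
    br=(hh[:,0]>10)&(hh[:,0]<30)&(hh[:,1]>130)&(hh[:,2]>90)&(w[:,2]>.008)
    m=np.nanmean(w[br],0) if br.sum() else None
    print(n,"ztop %.4f"%zt,k.sum(),"mean",w[k].mean(0).round(4),"circ",round(a,4),round(b,4),round(r,4),"brass",br.sum(),None if m is None else (m.round(4),np.degrees(np.arctan2(b-m[1],a-m[0])).round(1)))
# recesses
big=lambda im:cv2.resize(im,None,fx=5,fy=5,interpolation=cv2.INTER_CUBIC)
a=p[140:215,270:400];b=p[138:220,155:240]
cv2.imwrite("pics/crop1.png",big(a)[:,:,::-1]);cv2.imwrite("pics/crop2.png",big(b)[:,:,::-1])
for n,u,v in [("ul",185,160),("ur",215,166),("ll",178,189),("lr",208,196)]:
    s=np.s_[v-16:v+17,u-16:u+17];w=W[s].reshape(-1,3);hh=hsv[s].reshape(-1,3)
    g=((hh[:,1]<70)&(np.hypot(*(w[:,:2]-W[v,u,:2]).T)<.047)).astype(bool)
    (x,y),r=cv2.minEnclosingCircle(w[g,:2].astype(np.float32));print(n,g.sum(),w[g].mean(0).round(4),x,y,r)
E
```

```text
table z -0.0002490479003929291
A ztop 0.0489 29 mean [ 0.5764 -0.0508  0.0443] circ 0.5792 -0.0503 0.0289 brass 21 (array([ 0.5475, -0.0742,  0.0257]), np.float64(37.1))
S ztop 0.0412 41 mean [ 0.575  -0.1985  0.0375] circ 0.5746 -0.1984 0.0194 brass 23 (array([ 0.5497, -0.194 ,  0.0247]), np.float64(-10.0))
C ztop 0.0439 64 mean [ 0.6034 -0.3544  0.0399] circ 0.6035 -0.3522 0.0246 brass 15 (array([ 0.6342, -0.3375,  0.0264]), np.float64(-154.5))
D ztop 0.0465 91 mean [ 0.4551 -0.0587  0.0426] circ 0.4548 -0.059 0.0298 brass 0 None
E ztop 0.0443 54 mean [ 0.4526 -0.3411  0.0405] circ 0.4541 -0.3409 0.0248 brass 0 None
ad ztop 0.0513 5 mean [ 0.4521 -0.2111  0.0494] circ 0.4511 -0.2116 0.0034 brass 60 (array([ 0.4522, -0.2136,  0.0337]), np.float64(118.0))
ul 121 [0.5787 0.2827 0.0078] 0.5784832239151001 0.2823871672153473 0.020818186923861504
ur 428 [0.5586 0.1848 0.0078] 0.5590284466743469 0.18428349494934082 0.03922656178474426
ll 310 [0.4805 0.3026 0.0077] 0.48029398918151855 0.3024919629096985 0.032976411283016205
lr 212 [0.4605 0.2043 0.0081] 0.4607038199901581 0.2042640894651413 0.027478065341711044
```

View pics/crop1.png

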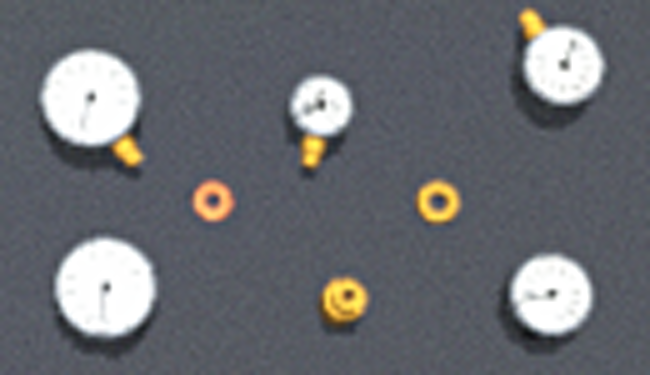

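View pics/crop2.png

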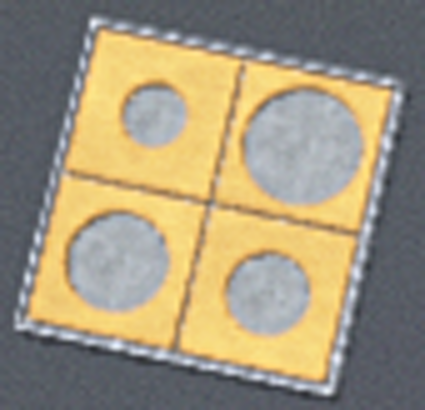

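The crop confirms the stems. A is the large gauge at (90,98), S the small at (321,105) and C the medium at (563,65). The adapter is at (345,300), and the rings at (213,201) and (438,201) are bystanders. The second crop shows the recesses: large upper right, medium lower left, small lower right, adapter upper left, all in the grey tray. The red inserts are separate and I'll leave them alone.

```bash
cat >> h.py <<'E'
def go(x,y,z,psi=None):
    "print roll first, then shift in tool axes after the roll (tool down)"
    o=ctrl.get_obs();M=R.from_rotvec(o["tool_rot"]).as_matrix()
    cur=np.arctan2(M[1,0],M[0,0]);roll=0
    if psi is not None: roll=(cur-np.radians(psi)+np.pi)%(2*np.pi)-np.pi
    M2=M@R.from_euler("z",roll).as_matrix()
    t=M2.T@(np.array([x,y,z])-o["tool_pos"])*1e3
    print("t %.2f psi %.1f q6 %.2f roll %.3f shift"%(o["t"],np.degrees(cur),o["q"][5],roll),t.round(1),"F",o["contact_force"].round(1),"op %.4f"%o["opening"])
E
python3 -c "
from h import *
print(ctrl.grasp_offset)
go(.577,-.0505,.20,37)"
```

```text
0.0187
t 0.10 psi 160.6 q6 -0.12 roll 2.157 shift [-89.7 733.   31. ] F [-0.2 -0.5  0.6] op 0.0851
```

```bash
python3 -m handwheel '[{"roll":0.12},{"roll":0.12},{"roll":0.12},{"roll":0.12},{"roll":0.12},{"roll":0.12},{"roll":0.12},{"roll":0.12},{"roll":0.12},{"roll":0.12},{"roll":0.12},{"roll":0.12}]' 85
python3 -m handwheel '[{"roll":0.12},{"roll":0.12},{"roll":0.12},{"roll":0.12},{"roll":0.12},{"roll":0.12},{"ty":20},{"ty":35},{"ty":40},{"ty":40},{"ty":40},{"ty":40}]'
python3 -m handwheel '[{"ty":40},{"ty":40},{"ty":40},{"ty":40},{"ty":40},{"ty":40,"tx":-10},{"ty":40,"tx":-20},{"ty":40,"tx":-20},{"ty":40,"tx":-20},{"ty":40,"tx":-20,"tz":10},{"ty":30,"tz":10},{"tz":10}]'
python3 -c "
from h import *
go(.577,-.0505,.20,37)"
```

```text
t 0.10 psi 160.6 q6 -0.12 roll 2.157 shift [-89.7 733.   31. ] F [-0.2 -0.5  0.6] op 0.0851$[0]: bad value
$[0]: bad value
$[0]: bad value
```

```bash
python3 -m handwheel '[{"tx":0,"ty":0,"tz":0,"roll":0.12},{"tx":0,"ty":0,"tz":0,"roll":0.12},{"tx":0,"ty":0,"tz":0,"roll":0.12},{"tx":0,"ty":0,"tz":0,"roll":0.12},{"tx":0,"ty":0,"tz":0,"roll":0.12},{"tx":0,"ty":0,"tz":0,"roll":0.12},{"tx":0,"ty":0,"tz":0,"roll":0.12},{"tx":0,"ty":0,"tz":0,"roll":0.12},{"tx":0,"ty":0,"tz":0,"roll":0.12},{"tx":0,"ty":0,"tz":0,"roll":0.12},{"tx":0,"ty":0,"tz":0,"roll":0.12},{"tx":0,"ty":0,"tz":0,"roll":0.12}]' 85; echo
python3 -c "
from h import *
go(.577,-.0505,.20,37)"
```

```text
t: 1.1
tool_pos: [0.2075, 0.5891, 0.2305]
tool_rot: [2.445, 1.971, -0.002]
contact_force: [0.4, -0.4, 0.0]
opening: 0.0848
grip_force: 0.0

t 1.10 psi 77.7 q6 1.33 roll 0.711 shift [-89.8 733.2  31. ] F [ 0.4 -0.4  0. ] op 0.0848
```

```bash
python3 -m handwheel '[{"tx":0,"ty":0,"tz":0,"roll":0.12},{"tx":0,"ty":0,"tz":0,"roll":0.12},{"tx":0,"ty":0,"tz":0,"roll":0.12},{"tx":0,"ty":0,"tz":0,"roll":0.12},{"tx":0,"ty":0,"tz":0,"roll":0.12},{"tx":0,"ty":0,"tz":0,"roll":0.11},{"tx":0,"ty":20,"tz":0,"roll":0},{"tx":0,"ty":35,"tz":0,"roll":0},{"tx":0,"ty":40,"tz":0,"roll":0},{"tx":0,"ty":40,"tz":0,"roll":0},{"tx":0,"ty":40,"tz":0,"roll":0},{"tx":0,"ty":40,"tz":0,"roll":0}]'
python3 -m handwheel '[{"tx":0,"ty":40,"tz":0,"roll":0},{"tx":0,"ty":40,"tz":0,"roll":0},{"tx":-10,"ty":40,"tz":0,"roll":0},{"tx":-10,"ty":40,"tz":0,"roll":0},{"tx":-10,"ty":40,"tz":0,"roll":0},{"tx":-10,"ty":40,"tz":0,"roll":0},{"tx":-10,"ty":40,"tz":0,"roll":0},{"tx":-10,"ty":40,"tz":0,"roll":0},{"tx":-10,"ty":40,"tz":0,"roll":0},{"tx":-10,"ty":40,"tz":5,"roll":0},{"tx":-10,"ty":40,"tz":10,"roll":0},{"tx":0,"ty":38,"tz":10,"roll":0}]' >/dev/null
python3 -m handwheel '[{"tx":0,"ty":25,"tz":5,"roll":0},{"tx":0,"ty":15,"tz":0,"roll":0},{"tx":0,"ty":0,"tz":0,"roll":0}]' >/dev/null
cat >> h.py <<'E'
def look(name,x,y,r=.07,save=True):
    T=wristT();p,d=optics.get_image("wrist");c=optics.camera_params("wrist")
    W=cloud(d,c["mtx"],T@c["tool_from_camera"])
    if save: cv2.imwrite(f"pics/{name}.png",p[:,:,::-1])
    hsv=cv2.cvtColor(p,cv2.COLOR_RGB2HSV);near=np.hypot(W[...,0]-x,W[...,1]-y)<r
    w=W[near];hh=hsv[near];zt=np.nanpercentile(w[:,2],98)
    k=w[:,2]>zt-.004;e,rad=cv2.minEnclosingCircle(w[k,:2].astype(np.float32))
    br=(hh[:,0]>8)&(hh[:,0]<32)&(hh[:,1]>120)&(hh[:,2]>70)&(w[:,2]>.008)
    print("table",np.nanpercentile(w[:,2],5).round(4),"top",zt.round(4),"mean",w[k].mean(0).round(4),"circ",np.round(e,4),round(rad,4))
    if br.sum()>5:
        m=w[br].mean(0);print("brass",br.sum(),m.round(4),"stem angle",np.degrees(np.arctan2(m[1]-e[1],m[0]-e[0])).round(1))
E
python3 -c "
from h import *
look('w1',.577,-.0505)
go(.577,-.0505,.20,37)"
```

```text
t: 2.1
tool_pos: [0.3387, 0.417, 0.2308]
tool_rot: [2.975, 1.008, -0.001]
contact_force: [0.7, 0.1, 0.2]
opening: 0.0849
grip_force: 0.0
table 0.0007 top 0.2994 mean [ 0.5979 -0.0381  0.2984] circ [ 0.5929 -0.0417] 0.0618
brass 80 [ 0.5537 -0.0752  0.0527] stem angle -139.5
t 3.40 psi 37.3 q6 0.71 roll 0.006 shift [-5.3 -0.   1.1] F [0.4 0.7 0.3] op 0.0846
```

View pics/w1.png

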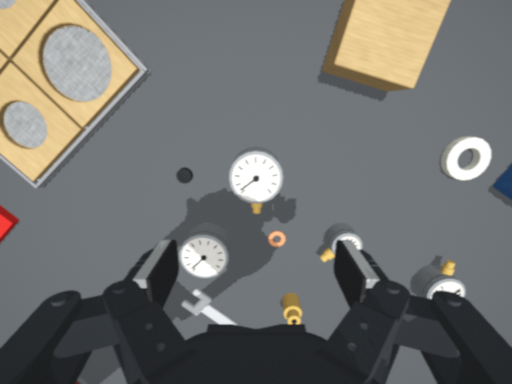

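Wrist view: the large gauge is at (256,177) with its stem straight down the picture at (256,208). The fingers entered the depth measure, so I'll cap the height and measure again.

```bash
sed -i 's/near=np.hypot(W\[...,0\]-x,W\[...,1\]-y)<r/near=(np.hypot(W[...,0]-x,W[...,1]-y)<r)\&(W[...,2]<.07)/' h.py
python3 -c "
from h import *
look('w2',.577,-.0505)
go(.577,-.0505,.10,37)"
```

```text
table -0.0001 top 0.0408 mean [ 0.5811 -0.05    0.0396] circ [ 0.5802 -0.0508] 0.0319
brass 71 [ 0.5473 -0.0767  0.0269] stem angle -141.7
t 3.45 psi 37.4 q6 0.71 roll 0.007 shift [ -5.7   1.  101.5] F [-0.5  0.2 -0.2] op 0.0853
```

```bash
python3 -c "
from h import *
go(.5803,-.0507,.005,38)"
```

```text
t 3.45 psi 37.4 q6 0.71 roll -0.011 shift [ -3.2   3.1 196.5] F [-0.5  0.2 -0.2] op 0.0853
```

```bash
python3 -m handwheel '[{"tx":-3,"ty":3,"tz":15,"roll":-0.01},{"tx":0,"ty":0,"tz":30,"roll":0},{"tx":0,"ty":0,"tz":35,"roll":0},{"tx":0,"ty":0,"tz":35,"roll":0},{"tx":0,"ty":0,"tz":25,"roll":0},{"tx":0,"ty":0,"tz":5,"roll":0}]'
python3 -c "
from h import *
look('w3',.5803,-.0507)
go(.5803,-.0507,.005,38)"
```

```text
t: 3.95
tool_pos: [0.5762, -0.0485, 0.0514]
tool_rot: [-2.965, -1.024, 0.012]
contact_force: [-1.0, 0.9, -1.4]
opening: 0.0851
grip_force: 0.0
table 0.0001 top 0.0409 mean [ 0.582  -0.0499  0.0404] circ [ 0.5837 -0.0462] 0.0475
brass 116 [ 0.546  -0.0786  0.0268] stem angle -139.3
t 4.00 psi 38.1 q6 0.69 roll 0.002 shift [ 1.4  3.6 48. ] F [-1.2  0.4 -0.5] op 0.0849
```

View pics/w3.png

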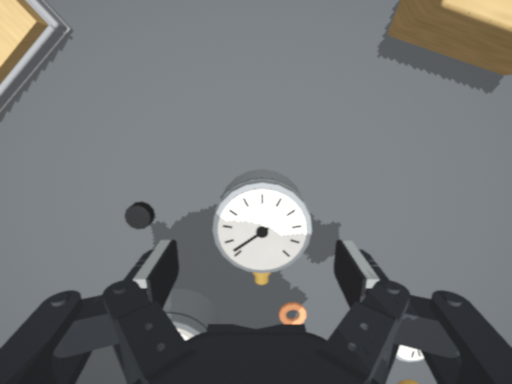

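Gauge at (262,230), centred about 3 mm to the right (+ty). The fingers clear it on both sides.

```bash
python3 -m handwheel '[{"tx":1,"ty":3,"tz":15,"roll":0},{"tx":0,"ty":0,"tz":20,"roll":0},{"tx":0,"ty":0,"tz":10,"roll":0},{"tx":0,"ty":0,"tz":1,"roll":0},{"tx":0,"ty":0,"tz":0,"roll":0}]'
python3 -c "
from h import *
go(.5803,-.0507,.005,38)"
```

```text
t: 4.42
tool_pos: [0.5836, -0.0524, 0.0115]
tool_rot: [2.97, 1.023, 0.001]
contact_force: [-0.6, -0.5, 0.3]
opening: 0.0852
grip_force: 0.0
t 4.42 psi 38.0 q6 0.69 roll 0.000 shift [-1.6 -3.3  6.5] F [-0.6 -0.5  0.3] op 0.0852
```

```bash
python3 -m handwheel '[{"tx":-1,"ty":-2,"tz":0,"roll":0},{"tx":0,"ty":0,"tz":0,"roll":0},{"tx":0,"ty":0,"tz":0,"roll":0}]'
python3 -c "
from h import *
go(.5803,-.0507,.005,38)"
```

```text
t: 4.67
tool_pos: [0.582, -0.0519, 0.0119]
tool_rot: [2.97, 1.022, 0.003]
contact_force: [-0.8, 0.2, -0.4]
opening: 0.0855
grip_force: 0.0
t 4.67 psi 38.0 q6 0.69 roll -0.000 shift [-0.6 -2.   6.9] F [-0.8  0.2 -0.4] op 0.0855
```

```bash
python3 -m handwheel '[{"tx":-0.5,"ty":-1.5,"tz":4,"roll":0},{"tx":0,"ty":0,"tz":2.5,"roll":0},{"tx":0,"ty":0,"tz":0,"roll":0}]'
python3 -m handwheel '[{"tx":0,"ty":0,"tz":0,"roll":0},{"tx":0,"ty":0,"tz":0,"roll":0},{"tx":0,"ty":0,"tz":0,"roll":0},{"tx":0,"ty":0,"tz":0,"roll":0},{"tx":0,"ty":0,"tz":0,"roll":0},{"tx":0,"ty":0,"tz":0,"roll":0},{"tx":0,"ty":0,"tz":0,"roll":0},{"tx":0,"ty":0,"tz":0,"roll":0}]' 50 50
```

```text
t: 4.92
tool_pos: [0.5792, -0.0508, 0.0032]
tool_rot: [-2.97, -1.022, 0.002]
contact_force: [0.3, -0.3, -0.6]
opening: 0.0853
grip_force: 0.0
t: 5.58
tool_pos: [0.5802, -0.0511, 0.0043]
tool_rot: [2.97, 1.022, 0.001]
contact_force: [0.3, -0.9, 1.7]
opening: 0.063
grip_force: 55.5
```

```bash
python3 -m handwheel '[{"tx":0,"ty":0,"tz":-5,"roll":0},{"tx":0,"ty":0,"tz":-15,"roll":0},{"tx":0,"ty":0,"tz":-25,"roll":0},{"tx":0,"ty":0,"tz":-30,"roll":0},{"tx":0,"ty":0,"tz":-20,"roll":0},{"tx":0,"ty":0,"tz":-5,"roll":0},{"tx":0,"ty":0,"tz":0,"roll":0}]'
python3 -c "
from h import *
look('w4',.5803,-.0507)
go(.559,.1845,.10)"
```

```text
t: 6.17
tool_pos: [0.5808, -0.0511, 0.1057]
tool_rot: [2.969, 1.022, 0.004]
contact_force: [0.6, -0.2, -2.3]
opening: 0.0628
grip_force: 55.2
table -0.0001 top 0.0023 mean [ 0.5976 -0.0365  0.001 ] circ [ 0.5803 -0.0507] 0.0701
t 6.22 psi 38.0 q6 0.69 roll 0.000 shift [ 128.6 -198.2    3.7] F [-0.6 -0.  -2.8] op 0.0630
```

View pics/w4.png

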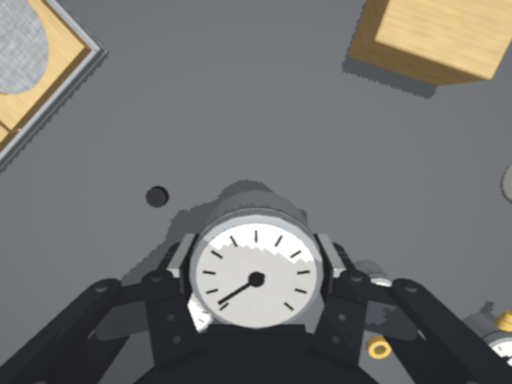

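Held level, dial at (257,279). I'll carry it to the large recess.

```bash
python3 -m handwheel '[{"tx":10,"ty":-15,"tz":0,"roll":0},{"tx":20,"ty":-30,"tz":0,"roll":0},{"tx":20,"ty":-30,"tz":0,"roll":0},{"tx":20,"ty":-30,"tz":0,"roll":0},{"tx":20,"ty":-30,"tz":0,"roll":0},{"tx":20,"ty":-30,"tz":0,"roll":0},{"tx":12,"ty":-20,"tz":0,"roll":0},{"tx":6,"ty":-13,"tz":0,"roll":0},{"tx":0,"ty":0,"tz":0,"roll":0},{"tx":0,"ty":0,"tz":0,"roll":0}]'
python3 -c "
from h import *
go(.559,.1845,.013)"
```

```text
t: 7.05
tool_pos: [0.5577, 0.1836, 0.1021]
tool_rot: [2.97, 1.024, -0.005]
contact_force: [0.7, -0.1, -2.4]
opening: 0.0629
grip_force: 55.3
t 7.05 psi 38.0 q6 1.10 roll 0.000 shift [ 1.8  0.2 89.1] F [ 0.7 -0.1 -2.4] op 0.0629
```

```bash
python3 -m handwheel '[{"tx":1,"ty":0,"tz":15,"roll":0},{"tx":0,"ty":0,"tz":25,"roll":0},{"tx":0,"ty":0,"tz":25,"roll":0},{"tx":0,"ty":0,"tz":15,"roll":0},{"tx":0,"ty":0,"tz":4,"roll":0},{"tx":0,"ty":0,"tz":2,"roll":0},{"tx":0,"ty":0,"tz":0,"roll":0},{"tx":0,"ty":0,"tz":0,"roll":0}]'
python3 -m handwheel '[{"tx":0,"ty":0,"tz":1,"roll":0},{"tx":0,"ty":0,"tz":0,"roll":0}]'
```

```text
t: 7.72
tool_pos: [0.561, 0.1841, 0.0193]
tool_rot: [2.971, 1.021, 0.003]
contact_force: [0.1, 0.5, -1.6]
opening: 0.0628
grip_force: 55.4
t: 7.88
tool_pos: [0.5607, 0.1846, 0.0183]
tool_rot: [2.97, 1.022, 0.004]
contact_force: [-0.9, 0.4, -2.1]
opening: 0.0628
grip_force: 55.4
```

```bash
python3 -m handwheel '[{"tx":-1,"ty":0,"tz":2,"roll":0},{"tx":0,"ty":0,"tz":1.5,"roll":0},{"tx":0,"ty":0,"tz":0,"roll":0},{"tx":0,"ty":0,"tz":0,"roll":0}]'
python3 -m handwheel '[{"tx":0,"ty":0,"tz":1,"roll":0},{"tx":0,"ty":0,"tz":0,"roll":0}]'
python3 -m handwheel '[{"tx":0,"ty":0,"tz":1,"roll":0},{"tx":0,"ty":0,"tz":0,"roll":0}]'
```

```text
t: 8.22
tool_pos: [0.5587, 0.1839, 0.0133]
tool_rot: [-2.971, -1.022, 0.001]
contact_force: [0.3, 0.9, -1.6]
opening: 0.063
grip_force: 55.4
t: 8.38
tool_pos: [0.5588, 0.1839, 0.0123]
tool_rot: [-2.971, -1.022, 0.0]
contact_force: [-0.9, 0.9, -1.8]
opening: 0.0628
grip_force: 55.4
t: 8.55
tool_pos: [0.5589, 0.1839, 0.0122]
tool_rot: [-2.971, -1.022, 0.001]
contact_force: [-3.5, -0.8, 3.6]
opening: 0.0629
grip_force: 56.0
```

Contact felt at the floor height; now release and rise.

```bash
python3 -m handwheel '[{"tx":0,"ty":0,"tz":0,"roll":0},{"tx":0,"ty":0,"tz":0,"roll":0},{"tx":0,"ty":0,"tz":0,"roll":0},{"tx":0,"ty":0,"tz":0,"roll":0},{"tx":0,"ty":0,"tz":0,"roll":0},{"tx":0,"ty":0,"tz":0,"roll":0}]' 80 30
python3 -m handwheel '[{"tx":0,"ty":0,"tz":-10,"roll":0},{"tx":0,"ty":0,"tz":-20,"roll":0},{"tx":0,"ty":0,"tz":-35,"roll":0},{"tx":0,"ty":0,"tz":-40,"roll":0},{"tx":0,"ty":0,"tz":-40,"roll":0},{"tx":0,"ty":0,"tz":-35,"roll":0},{"tx":0,"ty":0,"tz":-10,"roll":0},{"tx":0,"ty":0,"tz":0,"roll":0},{"tx":0,"ty":0,"tz":0,"roll":0}]'
python3 -c "
from h import *
look('w5',.559,.1845)
go(.6035,-.353,.2,26)"
```

```text
t: 9.05
tool_pos: [0.559, 0.1839, 0.0114]
tool_rot: [2.971, 1.022, 0.0]
contact_force: [-0.1, 0.1, 0.1]
opening: 0.0798
grip_force: 0.0
t: 9.8
tool_pos: [0.559, 0.1839, 0.2019]
tool_rot: [2.971, 1.022, 0.002]
contact_force: [-0.2, 0.7, 0.2]
opening: 0.0796
grip_force: 0.0
table 0.0011 top 0.0488 mean [0.5608 0.1844 0.0477] circ [0.56   0.1836] 0.0319
brass 84 [0.5269 0.1573 0.0348] stem angle -141.6
t 9.85 psi 38.0 q6 1.10 roll 0.209 shift [-194.4  502.3    0. ] F [-0.2 -0.1 -0.5] op 0.0801
```

View pics/w5.png

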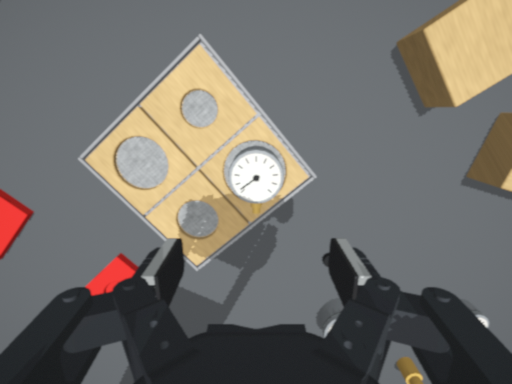

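The large gauge sits flat in the large recess, dial at (255,178). Its top is 8 mm higher than it was on the table, which matches the recess floor. On to the medium gauge.

```bash
python3 -m handwheel '[{"tx":0,"ty":0,"tz":0,"roll":0.1},{"tx":0,"ty":0,"tz":0,"roll":0.11},{"tx":-8,"ty":20,"tz":0,"roll":0},{"tx":-14,"ty":36,"tz":0,"roll":0},{"tx":-14,"ty":36,"tz":0,"roll":0},{"tx":-14,"ty":36,"tz":0,"roll":0},{"tx":-14,"ty":36,"tz":0,"roll":0},{"tx":-14,"ty":36,"tz":0,"roll":0},{"tx":-14,"ty":36,"tz":0,"roll":0},{"tx":-14,"ty":36,"tz":0,"roll":0},{"tx":-14,"ty":36,"tz":0,"roll":0},{"tx":-14,"ty":36,"tz":0,"roll":0}]' 85 >/dev/null
python3 -m handwheel '[{"tx":-14,"ty":36,"tz":0,"roll":0},{"tx":-14,"ty":36,"tz":0,"roll":0},{"tx":-14,"ty":36,"tz":0,"roll":0},{"tx":-14,"ty":36,"tz":0,"roll":0},{"tx":-4,"ty":14,"tz":0,"roll":0},{"tx":0,"ty":0,"tz":0,"roll":0},{"tx":0,"ty":0,"tz":0,"roll":0},{"tx":0,"ty":0,"tz":0,"roll":0}]'
python3 -c "
from h import *
look('w6',.6035,-.353,.06)
go(.6035,-.353,.2,26)"
```

```text
t: 11.52
tool_pos: [0.6036, -0.3506, 0.1995]
tool_rot: [-3.058, -0.706, 0.003]
contact_force: [0.7, 0.5, -0.5]
opening: 0.0848
grip_force: 0.0
table -0.0001 top 0.0387 mean [ 0.6068 -0.3547  0.0376] circ [ 0.6061 -0.3553] 0.0259
brass 50 [ 0.6359 -0.3396  0.0265] stem angle 27.7
t 11.57 psi 26.0 q6 0.48 roll 0.001 shift [-1.5  2.1  0.1] F [ 0.3 -0.4 -0.2] op 0.0847
```

```bash
python3 -c "
from h import *
go(.6063,-.3552,.006,27)"
python3 -m handwheel '[{"tx":0,"ty":3,"tz":15,"roll":0},{"tx":0,"ty":2,"tz":30,"roll":0},{"tx":0,"ty":0,"tz":35,"roll":0},{"tx":0,"ty":0,"tz":35,"roll":0},{"tx":0,"ty":0,"tz":20,"roll":0},{"tx":0,"ty":0,"tz":5,"roll":0},{"tx":0,"ty":0,"tz":0,"roll":0},{"tx":0,"ty":0,"tz":0,"roll":0}]' >/dev/null
python3 -c "
from h import *
look('w7',.6063,-.3552,.04)
go(.6063,-.3552,.006,27)"
```

```text
t 11.57 psi 26.0 q6 0.48 roll -0.017 shift [1.000e-01 5.800e+00 1.941e+02] F [ 0.3 -0.4 -0.2] op 0.0847
table 0.0004 top 0.0391 mean [ 0.6075 -0.3548  0.0377] circ [ 0.6063 -0.3558] 0.0261
brass 161 [ 0.6351 -0.3406  0.0264] stem angle 27.9
t 12.28 psi 26.0 q6 0.48 roll -0.018 shift [-0.3 -2.7 57.8] F [-0.6 -0.5  0.8] op 0.0855
```

```bash
python3 -m handwheel '[{"tx":0,"ty":-2,"tz":15,"roll":0},{"tx":0,"ty":0,"tz":20,"roll":0},{"tx":0,"ty":0,"tz":12,"roll":0},{"tx":0,"ty":0,"tz":5,"roll":0},{"tx":0,"ty":0,"tz":0,"roll":0},{"tx":0,"ty":0,"tz":0,"roll":0}]' >/dev/null
python3 -c "
from h import *
go(.6063,-.3552,.006,27)"
```

```text
t 12.78 psi 25.9 q6 0.48 roll -0.018 shift [0.6 0.3 3.7] F [-0.3 -0.4  0.8] op 0.0847
```

```bash
python3 -m handwheel '[{"tx":0.5,"ty":0,"tz":3.5,"roll":0},{"tx":0,"ty":0,"tz":0,"roll":0},{"tx":0,"ty":0,"tz":0,"roll":0}]'
python3 -m handwheel '[{"tx":0,"ty":0,"tz":0,"roll":0},{"tx":0,"ty":0,"tz":0,"roll":0},{"tx":0,"ty":0,"tz":0,"roll":0},{"tx":0,"ty":0,"tz":0,"roll":0},{"tx":0,"ty":0,"tz":0,"roll":0},{"tx":0,"ty":0,"tz":0,"roll":0},{"tx":0,"ty":0,"tz":0,"roll":0},{"tx":0,"ty":0,"tz":0,"roll":0},{"tx":0,"ty":0,"tz":0,"roll":0}]' 38 50
```

```text
t: 13.03
tool_pos: [0.6063, -0.3551, 0.0066]
tool_rot: [3.061, 0.705, 0.001]
contact_force: [0.1, -0.4, 0.6]
opening: 0.0848
grip_force: 0.0
t: 13.78
tool_pos: [0.6063, -0.3552, 0.0067]
tool_rot: [3.061, 0.705, 0.001]
contact_force: [0.7, 0.3, 4.6]
opening: 0.0505
grip_force: 52.9
```

```bash
python3 -m handwheel '[{"tx":0,"ty":0,"tz":-5,"roll":0},{"tx":0,"ty":0,"tz":-15,"roll":0},{"tx":0,"ty":0,"tz":-25,"roll":0},{"tx":0,"ty":0,"tz":-30,"roll":0},{"tx":0,"ty":0,"tz":-25,"roll":0},{"tx":0,"ty":0,"tz":-10,"roll":0},{"tx":0,"ty":0,"tz":0,"roll":0},{"tx":0,"ty":0,"tz":0,"roll":0}]'
python3 -c "
from h import *
go(.4803,.3025,.11)"
```

```text
t: 14.45
tool_pos: [0.6057, -0.3548, 0.1159]
tool_rot: [3.061, 0.705, 0.0]
contact_force: [0.8, 0.4, -2.4]
opening: 0.0509
grip_force: 52.4
t 14.45 psi 25.9 q6 0.48 roll 0.000 shift [ 174.8 -645.9    5.9] F [ 0.8  0.4 -2.4] op 0.0509
```

```bash
python3 -m handwheel '[{"tx":5,"ty":-18,"tz":0,"roll":0},{"tx":10,"ty":-36,"tz":0,"roll":0},{"tx":10,"ty":-36,"tz":0,"roll":0},{"tx":10,"ty":-36,"tz":0,"roll":0},{"tx":10,"ty":-36,"tz":0,"roll":0},{"tx":10,"ty":-36,"tz":0,"roll":0},{"tx":10,"ty":-36,"tz":0,"roll":0},{"tx":10,"ty":-36,"tz":0,"roll":0},{"tx":10,"ty":-36,"tz":0,"roll":0},{"tx":10,"ty":-36,"tz":0,"roll":0},{"tx":10,"ty":-36,"tz":0,"roll":0},{"tx":10,"ty":-36,"tz":0,"roll":0}]' >/dev/null
python3 -m handwheel '[{"tx":10,"ty":-36,"tz":0,"roll":0},{"tx":10,"ty":-36,"tz":0,"roll":0},{"tx":10,"ty":-36,"tz":0,"roll":0},{"tx":10,"ty":-36,"tz":0,"roll":0},{"tx":10,"ty":-36,"tz":0,"roll":0},{"tx":10,"ty":-36,"tz":0,"roll":0},{"tx":0,"ty":-16,"tz":0,"roll":0},{"tx":0,"ty":0,"tz":0,"roll":0},{"tx":0,"ty":0,"tz":0,"roll":0},{"tx":0,"ty":0,"tz":0,"roll":0}]'
python3 -c "
from h import *
go(.4803,.3025,.0147)"
```

```text
t: 16.28
tool_pos: [0.4797, 0.3015, 0.114]
tool_rot: [3.06, 0.705, -0.005]
contact_force: [-1.1, -0.0, -0.5]
opening: 0.0506
grip_force: 52.6
t 16.28 psi 25.9 q6 1.55 roll 0.000 shift [ 1.3 -0.7 99.3] F [-1.1 -0.  -0.5] op 0.0506
```

```bash
python3 -m handwheel '[{"tx":1,"ty":0,"tz":15,"roll":0},{"tx":0,"ty":0,"tz":25,"roll":0},{"tx":0,"ty":0,"tz":25,"roll":0},{"tx":0,"ty":0,"tz":20,"roll":0},{"tx":0,"ty":0,"tz":6,"roll":0},{"tx":0,"ty":0,"tz":2,"roll":0},{"tx":0,"ty":0,"tz":0,"roll":0},{"tx":0,"ty":0,"tz":0,"roll":0},{"tx":0,"ty":0,"tz":0,"roll":0}]'
python3 -c "
from h import *
go(.4803,.3025,.0147)"
```

```text
t: 17.03
tool_pos: [0.483, 0.3034, 0.0249]
tool_rot: [-3.061, -0.705, -0.005]
contact_force: [0.6, 0.3, -2.6]
opening: 0.0506
grip_force: 52.7
t 17.03 psi 25.9 q6 1.55 roll 0.000 shift [-2.8 -0.4 10.1] F [ 0.6  0.3 -2.6] op 0.0506
```

```bash
python3 -m handwheel '[{"tx":-2,"ty":0,"tz":4,"roll":0},{"tx":0,"ty":0,"tz":2,"roll":0},{"tx":0,"ty":0,"tz":2,"roll":0},{"tx":0,"ty":0,"tz":0,"roll":0},{"tx":0,"ty":0,"tz":0,"roll":0}]'
python3 -m handwheel '[{"tx":0,"ty":0,"tz":1,"roll":0},{"tx":0,"ty":0,"tz":0,"roll":0}]'
python3 -m handwheel '[{"tx":0,"ty":0,"tz":1,"roll":0},{"tx":0,"ty":0,"tz":0,"roll":0}]'
```

```text
t: 17.45
tool_pos: [0.4796, 0.3022, 0.0149]
tool_rot: [3.061, 0.705, -0.0]
contact_force: [-0.4, 0.3, -1.6]
opening: 0.051
grip_force: 53.0
t: 17.62
tool_pos: [0.4798, 0.3023, 0.0146]
tool_rot: [3.061, 0.705, -0.001]
contact_force: [-2.7, -1.6, 3.1]
opening: 0.0504
grip_force: 53.4
t: 17.78
tool_pos: [0.4798, 0.3023, 0.0146]
tool_rot: [3.061, 0.705, -0.002]
contact_force: [-5.9, -2.4, 9.8]
opening: 0.0509
grip_force: 54.1
```

```bash
python3 -m handwheel '[{"tx":0,"ty":0,"tz":-1,"roll":0},{"tx":0,"ty":0,"tz":0,"roll":0},{"tx":0,"ty":0,"tz":0,"roll":0},{"tx":0,"ty":0,"tz":0,"roll":0},{"tx":0,"ty":0,"tz":0,"roll":0},{"tx":0,"ty":0,"tz":0,"roll":0}]' 72 30
python3 -m handwheel '[{"tx":0,"ty":0,"tz":-10,"roll":0},{"tx":0,"ty":0,"tz":-20,"roll":0},{"tx":0,"ty":0,"tz":-35,"roll":0},{"tx":0,"ty":0,"tz":-40,"roll":0},{"tx":0,"ty":0,"tz":-40,"roll":0},{"tx":0,"ty":0,"tz":-30,"roll":0},{"tx":0,"ty":0,"tz":-10,"roll":0},{"tx":0,"ty":0,"tz":0,"roll":0},{"tx":0,"ty":0,"tz":0,"roll":0}]' 80
python3 -c "
from h import *
look('w8',.4803,.3025,.06)
go(.575,-.1985,.2,-10)"
```

```text
t: 18.28
tool_pos: [0.4797, 0.3021, 0.0138]
tool_rot: [3.061, 0.705, -0.0]
contact_force: [0.3, -0.9, 0.6]
opening: 0.0722
grip_force: 0.0
t: 19.03
tool_pos: [0.4796, 0.3021, 0.1988]
tool_rot: [-3.061, -0.705, -0.0]
contact_force: [-0.1, -0.7, -0.4]
opening: 0.08
grip_force: 0.0
table 0.0055 top 0.0468 mean [0.4809 0.302  0.0456] circ [0.4802 0.3016] 0.026
brass 137 [0.5103 0.3172 0.0353] stem angle 27.4
t 19.08 psi 25.9 q6 1.55 roll 0.627 shift [181.6 475.9  -2.6] F [ 0.4 -0.3 -0.6] op 0.0797
```

```bash
python3 -m handwheel '[{"tx":0,"ty":0,"tz":0,"roll":0.12},{"tx":0,"ty":0,"tz":0,"roll":0.12},{"tx":0,"ty":0,"tz":0,"roll":0.12},{"tx":0,"ty":0,"tz":0,"roll":0.12},{"tx":0,"ty":0,"tz":0,"roll":0.12},{"tx":0,"ty":0,"tz":0,"roll":0.03},{"tx":7,"ty":18,"tz":0,"roll":0},{"tx":14,"ty":36,"tz":0,"roll":0},{"tx":14,"ty":36,"tz":0,"roll":0},{"tx":14,"ty":36,"tz":0,"roll":0},{"tx":14,"ty":36,"tz":0,"roll":0},{"tx":14,"ty":36,"tz":0,"roll":0}]' >/dev/null
python3 -m handwheel '[{"tx":14,"ty":36,"tz":0,"roll":0},{"tx":14,"ty":36,"tz":0,"roll":0},{"tx":14,"ty":36,"tz":0,"roll":0},{"tx":14,"ty":36,"tz":0,"roll":0},{"tx":14,"ty":36,"tz":0,"roll":0},{"tx":14,"ty":36,"tz":0,"roll":0},{"tx":14,"ty":36,"tz":0,"roll":0},{"tx":6,"ty":26,"tz":0,"roll":0},{"tx":0,"ty":0,"tz":0,"roll":0},{"tx":0,"ty":0,"tz":0,"roll":0},{"tx":0,"ty":0,"tz":0,"roll":0}]'
python3 -c "
from h import *
look('w9',.575,-.1985,.05)
go(.575,-.1985,.2,-10)"
```

```text
t: 21.0
tool_pos: [0.5729, -0.1973, 0.1963]
tool_rot: [-3.127, 0.278, 0.006]
contact_force: [0.1, 0.1, -0.0]
opening: 0.0801
grip_force: 0.0
table -0.0001 top 0.0368 mean [ 0.5785 -0.1998  0.0356] circ [ 0.578  -0.1996] 0.0198
brass 74 [ 0.5484 -0.195   0.0269] stem angle 171.2
t 21.05 psi -10.1 q6 1.29 roll -0.002 shift [ 2.1  1.3 -3.1] F [-0.   1.  -0.2] op 0.0798
```

```bash
python3 -m handwheel '[{"tx":4,"ty":1,"tz":15,"roll":0},{"tx":0,"ty":0,"tz":30,"roll":0},{"tx":0,"ty":0,"tz":35,"roll":0},{"tx":0,"ty":0,"tz":35,"roll":0},{"tx":0,"ty":0,"tz":15,"roll":0},{"tx":0,"ty":0,"tz":5,"roll":0},{"tx":0,"ty":0,"tz":0,"roll":0},{"tx":0,"ty":0,"tz":0,"roll":0}]' >/dev/null
python3 -c "
from h import *
look('w10',.578,-.1996,.035)
go(.578,-.1996,.008,-9.5)"
```

```text
table 0.0003 top 0.0371 mean [ 0.5792 -0.2002  0.0357] circ [ 0.5782 -0.1999] 0.0201
brass 155 [ 0.5499 -0.1952  0.0276] stem angle 170.5
t 21.77 psi -10.1 q6 1.29 roll -0.011 shift [-1.3 -0.3 57.7] F [-0.1 -0.1  0.4] op 0.0800
```

```bash
python3 -m handwheel '[{"tx":-1,"ty":0,"tz":15,"roll":0},{"tx":0,"ty":0,"tz":20,"roll":0},{"tx":0,"ty":0,"tz":12,"roll":0},{"tx":0,"ty":0,"tz":5,"roll":0},{"tx":0,"ty":0,"tz":0,"roll":0},{"tx":0,"ty":0,"tz":0,"roll":0}]' >/dev/null
python3 -c "
from h import *
go(.578,-.1998,.008,-9.5)"
```

```text
t 22.27 psi -10.1 q6 1.29 roll -0.011 shift [ 0.6 -0.3  4.8] F [-0.2  0.1 -0.2] op 0.0798
```

```bash
python3 -m handwheel '[{"tx":0.5,"ty":0,"tz":4.5,"roll":0},{"tx":0,"ty":0,"tz":0,"roll":0},{"tx":0,"ty":0,"tz":0,"roll":0}]'
python3 -m handwheel '[{"tx":0,"ty":0,"tz":0,"roll":0},{"tx":0,"ty":0,"tz":0,"roll":0},{"tx":0,"ty":0,"tz":0,"roll":0},{"tx":0,"ty":0,"tz":0,"roll":0},{"tx":0,"ty":0,"tz":0,"roll":0},{"tx":0,"ty":0,"tz":0,"roll":0},{"tx":0,"ty":0,"tz":0,"roll":0},{"tx":0,"ty":0,"tz":0,"roll":0},{"tx":0,"ty":0,"tz":0,"roll":0},{"tx":0,"ty":0,"tz":0,"roll":0}]' 26 45
python3 -m handwheel '[{"tx":0,"ty":0,"tz":-5,"roll":0},{"tx":0,"ty":0,"tz":-15,"roll":0},{"tx":0,"ty":0,"tz":-25,"roll":0},{"tx":0,"ty":0,"tz":-30,"roll":0},{"tx":0,"ty":0,"tz":-25,"roll":0},{"tx":0,"ty":0,"tz":-10,"roll":0},{"tx":0,"ty":0,"tz":0,"roll":0},{"tx":0,"ty":0,"tz":0,"roll":0}]'
python3 -c "
from h import *
go(.4606,.2043,.11)"
```

```text
t: 22.52
tool_pos: [0.5776, -0.2, 0.0079]
tool_rot: [3.129, -0.278, 0.001]
contact_force: [0.0, 0.0, 0.4]
opening: 0.0802
grip_force: 0.0
t: 23.35
tool_pos: [0.5777, -0.2001, 0.008]
tool_rot: [3.129, -0.278, 0.001]
contact_force: [0.3, -0.0, 4.3]
opening: 0.0386
grip_force: 45.7
t: 24.02
tool_pos: [0.5767, -0.1997, 0.1166]
tool_rot: [-3.129, 0.278, 0.002]
contact_force: [0.6, -0.8, -1.7]
opening: 0.0388
grip_force: 45.4
t 24.02 psi -10.2 q6 1.29 roll 0.000 shift [-185.5 -377.2    6.9] F [ 0.6 -0.8 -1.7] op 0.0388
```

```bash
python3 -m handwheel '[{"tx":-9,"ty":-18,"tz":0,"roll":0},{"tx":-17,"ty":-35,"tz":0,"roll":0},{"tx":-17,"ty":-35,"tz":0,"roll":0},{"tx":-17,"ty":-35,"tz":0,"roll":0},{"tx":-17,"ty":-35,"tz":0,"roll":0},{"tx":-17,"ty":-35,"tz":0,"roll":0},{"tx":-17,"ty":-35,"tz":0,"roll":0},{"tx":-17,"ty":-35,"tz":0,"roll":0},{"tx":-17,"ty":-35,"tz":0,"roll":0},{"tx":-17,"ty":-35,"tz":0,"roll":0},{"tx":-17,"ty":-30,"tz":0,"roll":0},{"tx":-6,"ty":-14,"tz":0,"roll":0}]' >/dev/null
python3 -m handwheel '[{"tx":0,"ty":0,"tz":0,"roll":0},{"tx":0,"ty":0,"tz":0,"roll":0},{"tx":0,"ty":0,"tz":0,"roll":0}]'
python3 -c "
from h import *
go(.4606,.2043,.016)"
```

```text
t: 25.27
tool_pos: [0.4608, 0.2029, 0.1157]
tool_rot: [3.128, -0.278, -0.004]
contact_force: [-0.8, 0.1, -1.0]
opening: 0.039
grip_force: 45.6
t 25.27 psi -10.2 q6 2.02 roll 0.000 shift [-0.2 -1.5 99.7] F [-0.8  0.1 -1. ] op 0.0390
```

```bash
python3 -m handwheel '[{"tx":-1,"ty":-1,"tz":15,"roll":0},{"tx":0,"ty":0,"tz":25,"roll":0},{"tx":0,"ty":0,"tz":25,"roll":0},{"tx":0,"ty":0,"tz":20,"roll":0},{"tx":0,"ty":0,"tz":6,"roll":0},{"tx":0,"ty":0,"tz":2,"roll":0},{"tx":0,"ty":0,"tz":0,"roll":0},{"tx":0,"ty":0,"tz":0,"roll":0},{"tx":0,"ty":0,"tz":0,"roll":0}]'
python3 -c "
from h import *
go(.4606,.2043,.016)"
```

```text
t: 26.02
tool_pos: [0.4623, 0.2051, 0.0262]
tool_rot: [-3.128, 0.278, -0.005]
contact_force: [0.4, 0.4, -1.1]
opening: 0.0385
grip_force: 45.7
t 26.02 psi -10.2 q6 2.02 roll 0.000 shift [-1.5  1.1 10.2] F [ 0.4  0.4 -1.1] op 0.0385
```

```bash
python3 -m handwheel '[{"tx":-1,"ty":1,"tz":4,"roll":0},{"tx":0,"ty":0,"tz":2,"roll":0},{"tx":0,"ty":0,"tz":2,"roll":0},{"tx":0,"ty":0,"tz":0,"roll":0},{"tx":0,"ty":0,"tz":0,"roll":0}]'
python3 -m handwheel '[{"tx":0,"ty":0,"tz":1,"roll":0},{"tx":0,"ty":0,"tz":0,"roll":0}]'
```

```text
t: 26.43
tool_pos: [0.4595, 0.2042, 0.0163]
tool_rot: [3.129, -0.278, -0.001]
contact_force: [-0.6, 0.3, -2.0]
opening: 0.0387
grip_force: 45.7
t: 26.6
tool_pos: [0.4598, 0.2043, 0.0159]
tool_rot: [3.129, -0.278, -0.0]
contact_force: [-1.3, 0.2, 2.4]
opening: 0.0387
grip_force: 46.0
```

```bash
python3 -m handwheel '[{"tx":0,"ty":0,"tz":0,"roll":0},{"tx":0,"ty":0,"tz":0,"roll":0},{"tx":0,"ty":0,"tz":0,"roll":0},{"tx":0,"ty":0,"tz":0,"roll":0},{"tx":0,"ty":0,"tz":0,"roll":0},{"tx":0,"ty":0,"tz":0,"roll":0}]' 58 30
python3 -m handwheel '[{"tx":0,"ty":0,"tz":-10,"roll":0},{"tx":0,"ty":0,"tz":-20,"roll":0},{"tx":0,"ty":0,"tz":-35,"roll":0},{"tx":0,"ty":0,"tz":-40,"roll":0},{"tx":0,"ty":0,"tz":-40,"roll":0},{"tx":0,"ty":0,"tz":-30,"roll":0},{"tx":0,"ty":0,"tz":-10,"roll":0},{"tx":0,"ty":0,"tz":0,"roll":0},{"tx":0,"ty":0,"tz":0,"roll":0}]'
python3 -c "
from h import *
look('w11',.4606,.2043,.05)
go(.452,-.213,.2)"
```

```text
t: 27.1
tool_pos: [0.4597, 0.2042, 0.0155]
tool_rot: [-3.129, 0.278, -0.0]
contact_force: [0.2, -0.7, 1.1]
opening: 0.0581
grip_force: 0.0
t: 27.85
tool_pos: [0.4595, 0.2041, 0.2004]
tool_rot: [-3.129, 0.278, -0.001]
contact_force: [-1.0, 0.3, -0.2]
opening: 0.058
grip_force: 0.0
table 0.0095 top 0.0448 mean [0.461  0.2038 0.0436] circ [0.4604 0.2039] 0.0197
brass 98 [0.4313 0.2087 0.0348] stem angle 170.7
t 27.90 psi -10.2 q6 2.02 roll 0.000 shift [ 66.9 411.6  -0.9] F [ 0.2 -0.1  0.7] op 0.0578
```

```bash
python3 -m handwheel '[{"tx":3,"ty":18,"tz":0,"roll":0},{"tx":6,"ty":38,"tz":0,"roll":0},{"tx":6,"ty":38,"tz":0,"roll":0},{"tx":6,"ty":38,"tz":0,"roll":0},{"tx":6,"ty":38,"tz":0,"roll":0},{"tx":6,"ty":38,"tz":0,"roll":0},{"tx":6,"ty":38,"tz":0,"roll":0},{"tx":6,"ty":38,"tz":0,"roll":0},{"tx":6,"ty":38,"tz":0,"roll":0},{"tx":6,"ty":38,"tz":0,"roll":0},{"tx":6,"ty":38,"tz":0,"roll":0},{"tx":4,"ty":14,"tz":0,"roll":0}]' 70 >/dev/null
python3 -m handwheel '[{"tx":0,"ty":0,"tz":0,"roll":0},{"tx":0,"ty":0,"tz":0,"roll":0},{"tx":0,"ty":0,"tz":0,"roll":0}]' >/dev/null
python3 -c "
from h import *
look('w12',.452,-.213,.03)
go(.452,-.213,.2)"
```

```text
table -0.0001 top 0.0459 mean [ 0.4532 -0.2134  0.0452] circ [ 0.4529 -0.2135] 0.009
brass 140 [ 0.4603 -0.2157  0.0309] stem angle -16.7
t 29.20 psi -10.1 q6 1.16 roll 0.000 shift [-0.4  1.5 -0.8] F [0.7 0.5 0.2] op 0.0701
```

View pics/w12.png

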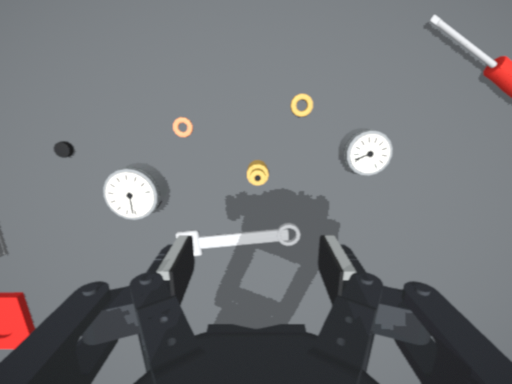

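Adapter upright at (257,175), clear of the wrench (240,238) and of the bare gauges at (130,193) and (370,153).

```bash
python3 -m handwheel '[{"tx":0,"ty":1,"tz":15,"roll":0},{"tx":0,"ty":0,"tz":30,"roll":0},{"tx":0,"ty":0,"tz":35,"roll":0},{"tx":0,"ty":0,"tz":35,"roll":0},{"tx":0,"ty":0,"tz":15,"roll":0},{"tx":0,"ty":0,"tz":5,"roll":0},{"tx":0,"ty":0,"tz":0,"roll":0},{"tx":0,"ty":0,"tz":0,"roll":0},{"tx":0,"ty":0,"tz":0,"roll":0}]' >/dev/null
python3 -c "
from h import *
look('w13',.453,-.2135,.025)
go(.453,-.2135,.0085)"
```

```text
table 0.0003 top 0.046 mean [ 0.4534 -0.2137  0.045 ] circ [ 0.4529 -0.2135] 0.009
brass 1149 [ 0.4577 -0.2148  0.0343] stem angle -15.0
t 30.00 psi -10.1 q6 1.16 roll 0.000 shift [-1.7 -1.1 59.2] F [-0.1  0.6  0.7] op 0.0699
```

```bash
python3 -m handwheel '[{"tx":-1,"ty":-1,"tz":15,"roll":0},{"tx":0,"ty":0,"tz":20,"roll":0},{"tx":0,"ty":0,"tz":12,"roll":0},{"tx":0,"ty":0,"tz":5,"roll":0},{"tx":0,"ty":0,"tz":2,"roll":0},{"tx":0,"ty":0,"tz":0,"roll":0},{"tx":0,"ty":0,"tz":0,"roll":0}]' >/dev/null
python3 -c "
from h import *
go(.453,-.2135,.0085)"
```

```text
t 30.58 psi -10.2 q6 1.16 roll 0.000 shift [ 0.3 -0.1  3.9] F [-0.9 -0.1 -0.8] op 0.0698
```

```bash
python3 -m handwheel '[{"tx":0,"ty":0,"tz":4,"roll":0},{"tx":0,"ty":0,"tz":0,"roll":0},{"tx":0,"ty":0,"tz":0,"roll":0}]'
python3 -m handwheel '[{"tx":0,"ty":0,"tz":0,"roll":0},{"tx":0,"ty":0,"tz":0,"roll":0},{"tx":0,"ty":0,"tz":0,"roll":0},{"tx":0,"ty":0,"tz":0,"roll":0},{"tx":0,"ty":0,"tz":0,"roll":0},{"tx":0,"ty":0,"tz":0,"roll":0},{"tx":0,"ty":0,"tz":0,"roll":0},{"tx":0,"ty":0,"tz":0,"roll":0},{"tx":0,"ty":0,"tz":0,"roll":0},{"tx":0,"ty":0,"tz":0,"roll":0}]' 12 40
python3 -m handwheel '[{"tx":0,"ty":0,"tz":-5,"roll":0},{"tx":0,"ty":0,"tz":-15,"roll":0},{"tx":0,"ty":0,"tz":-25,"roll":0},{"tx":0,"ty":0,"tz":-30,"roll":0},{"tx":0,"ty":0,"tz":-30,"roll":0},{"tx":0,"ty":0,"tz":-15,"roll":0},{"tx":0,"ty":0,"tz":0,"roll":0},{"tx":0,"ty":0,"tz":0,"roll":0}]'
python3 -c "
from h import *
T=wristT();p,d=optics.get_image('wrist');cv2.imwrite('pics/w14.png',p[:,:,::-1])
go(.5786,.2825,.12)"
```

```text
t: 30.83
tool_pos: [0.4521, -0.2131, 0.0077]
tool_rot: [3.129, -0.278, 0.0]
contact_force: [-0.6, 0.1, 0.1]
opening: 0.0702
grip_force: 0.0
t: 31.67
tool_pos: [0.4522, -0.2131, 0.0078]
tool_rot: [3.129, -0.278, 0.001]
contact_force: [0.5, 1.3, 3.7]
opening: 0.0246
grip_force: 39.3
t: 32.33
tool_pos: [0.452, -0.2131, 0.1277]
tool_rot: [3.129, -0.278, 0.001]
contact_force: [0.1, 0.5, -2.1]
opening: 0.0244
grip_force: 39.4
t 32.38 psi -10.2 q6 1.16 roll 0.000 shift [  38.2 -509.7    6.4] F [-0.2 -0.  -2. ] op 0.0245
```

View pics/w14.png

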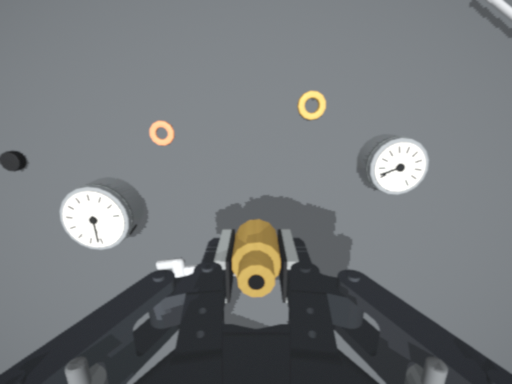

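Adapter held at (256,260), aligned with the fingers. I'll carry it to the smallest recess.

```bash
python3 -m handwheel '[{"tx":2,"ty":-18,"tz":0,"roll":0},{"tx":3,"ty":-36,"tz":0,"roll":0},{"tx":3,"ty":-36,"tz":0,"roll":0},{"tx":3,"ty":-36,"tz":0,"roll":0},{"tx":3,"ty":-36,"tz":0,"roll":0},{"tx":3,"ty":-36,"tz":0,"roll":0},{"tx":3,"ty":-36,"tz":0,"roll":0},{"tx":3,"ty":-36,"tz":0,"roll":0},{"tx":3,"ty":-36,"tz":0,"roll":0},{"tx":3,"ty":-36,"tz":0,"roll":0},{"tx":3,"ty":-36,"tz":0,"roll":0},{"tx":3,"ty":-36,"tz":0,"roll":0}]' >/dev/null
python3 -m handwheel '[{"tx":3,"ty":-36,"tz":0,"roll":0},{"tx":0,"ty":-36,"tz":0,"roll":0},{"tx":0,"ty":-24,"tz":0,"roll":0},{"tx":0,"ty":0,"tz":0,"roll":0},{"tx":0,"ty":0,"tz":0,"roll":0},{"tx":0,"ty":0,"tz":0,"roll":0}]' >/dev/null
python3 -c "
from h import *
go(.5786,.2825,.0158)"
```

```text
t 33.88 psi -10.2 q6 2.09 roll 0.000 shift [  0.9  -1.6 109. ] F [ 1.  -0.8 -1.6] op 0.0245
```

```bash
python3 -m handwheel '[{"tx":0,"ty":-1,"tz":15,"roll":0},{"tx":0,"ty":0,"tz":25,"roll":0},{"tx":0,"ty":0,"tz":25,"roll":0},{"tx":0,"ty":0,"tz":20,"roll":0},{"tx":0,"ty":0,"tz":8,"roll":0},{"tx":0,"ty":0,"tz":3,"roll":0},{"tx":0,"ty":0,"tz":0,"roll":0},{"tx":0,"ty":0,"tz":0,"roll":0},{"tx":0,"ty":0,"tz":0,"roll":0}]'
python3 -c "
from h import *
go(.5786,.2825,.0158)"
```

```text
t: 34.63
tool_pos: [0.5808, 0.2836, 0.0334]
tool_rot: [-3.128, 0.278, -0.005]
contact_force: [0.1, -0.1, -0.7]
opening: 0.0248
grip_force: 39.7
t 34.63 psi -10.2 q6 2.09 roll 0.000 shift [-2.1  1.5 17.6] F [ 0.1 -0.1 -0.7] op 0.0248
```

```bash
python3 -m handwheel '[{"tx":-1,"ty":1,"tz":5,"roll":0},{"tx":0,"ty":0,"tz":3,"roll":0},{"tx":0,"ty":0,"tz":2,"roll":0},{"tx":0,"ty":0,"tz":0,"roll":0},{"tx":0,"ty":0,"tz":0,"roll":0},{"tx":0,"ty":0,"tz":0,"roll":0}]'
python3 -c "
from h import *
go(.5786,.2825,.0158)"
```

```text
t: 35.13
tool_pos: [0.5783, 0.2825, 0.0215]
tool_rot: [-3.129, 0.278, -0.0]
contact_force: [0.9, -0.0, -2.1]
opening: 0.0247
grip_force: 39.7
t 35.13 psi -10.2 q6 2.09 roll 0.000 shift [ 0.3 -0.   5.7] F [ 0.9 -0.  -2.1] op 0.0247
```

```bash
python3 -m handwheel '[{"tx":0,"ty":0,"tz":2,"roll":0},{"tx":0,"ty":0,"tz":2,"roll":0},{"tx":0,"ty":0,"tz":1,"roll":0},{"tx":0,"ty":0,"tz":0,"roll":0},{"tx":0,"ty":0,"tz":0,"roll":0}]'
python3 -m handwheel '[{"tx":0,"ty":0,"tz":1,"roll":0},{"tx":0,"ty":0,"tz":0,"roll":0}]'
```

```text
t: 35.55
tool_pos: [0.5782, 0.2824, 0.0163]
tool_rot: [3.129, -0.278, -0.0]
contact_force: [-0.2, 0.6, -0.6]
opening: 0.0247
grip_force: 39.7
t: 35.72
tool_pos: [0.5785, 0.2826, 0.0158]
tool_rot: [-3.129, 0.278, -0.001]
contact_force: [-0.6, -0.3, -0.3]
opening: 0.0244
grip_force: 39.9
```

```bash
python3 -m handwheel '[{"tx":0,"ty":0,"tz":0.5,"roll":0},{"tx":0,"ty":0,"tz":0,"roll":0}]'
python3 -m handwheel '[{"tx":0,"ty":0,"tz":0,"roll":0},{"tx":0,"ty":0,"tz":0,"roll":0},{"tx":0,"ty":0,"tz":0,"roll":0},{"tx":0,"ty":0,"tz":0,"roll":0},{"tx":0,"ty":0,"tz":0,"roll":0},{"tx":0,"ty":0,"tz":0,"roll":0}]' 46 25
python3 -m handwheel '[{"tx":0,"ty":0,"tz":-5,"roll":0},{"tx":0,"ty":0,"tz":-15,"roll":0},{"tx":0,"ty":0,"tz":-35,"roll":0},{"tx":0,"ty":0,"tz":-40,"roll":0},{"tx":0,"ty":0,"tz":-40,"roll":0},{"tx":0,"ty":0,"tz":-35,"roll":0},{"tx":0,"ty":0,"tz":-15,"roll":0},{"tx":0,"ty":0,"tz":0,"roll":0},{"tx":0,"ty":0,"tz":0,"roll":0}]'
python3 -c "
from h import *
look('w15',.5786,.2825,.03)
look('w15',.4606,.2043,.045)
look('w15',.559,.1845,.05)
T=wristT()"
```

```text
t: 35.88
tool_pos: [0.5786, 0.2826, 0.0158]
tool_rot: [-3.129, 0.278, -0.0]
contact_force: [-2.6, -1.6, 4.6]
opening: 0.0247
grip_force: 40.1
t: 36.38
tool_pos: [0.5783, 0.2825, 0.0148]
tool_rot: [3.129, -0.278, -0.0]
contact_force: [-0.0, 0.3, -0.6]
opening: 0.0463
grip_force: 0.0
t: 37.13
tool_pos: [0.5787, 0.2827, 0.2015]
tool_rot: [-3.128, 0.278, -0.004]
contact_force: [-0.3, 0.2, -0.9]
opening: 0.0464
grip_force: 0.0
table 0.009 top 0.0539 mean [0.5797 0.2822 0.0531] circ [0.5794 0.2823] 0.0089
brass 325 [0.5837 0.2807 0.0448] stem angle -20.6
table 0.0097 top 0.0447 mean [0.4643 0.1978 0.0435] circ [0.4617 0.2025] 0.0196
table 0.0091 top 0.049 mean [0.5615 0.1841 0.0476] circ [0.5602 0.1839] 0.032
brass 48 [0.5256 0.1568 0.0347] stem angle -142.0
```

View pics/w15.png

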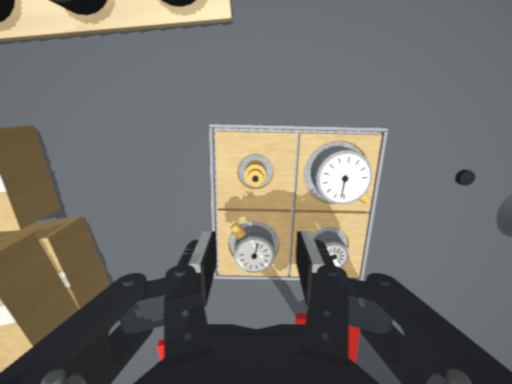

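All four are seated: adapter at (256,175), large at (344,178), medium at (254,250) and small at (335,255). Each top is 8 mm above its height on the table, and the gripper is clear. Handing in.

```bash
python3 -c "
from station import ctrl
print(ctrl.finish_job())"
```

```text
the job is handed in; nothing more can be done
None
```

The three finished gauges and the adapter are each seated flat and released in their own recesses, the two bare gauges were left alone, and the job was handed in at about 37 s.

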